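# Open the dryer's junction box

### The arm

A 6-joint arm with a two-finger parallel gripper is mounted at the origin on a cart in front of the work surface, level with it; the furniture and walls round the work are solid. World frame = base frame: x ahead of the robot, y to its left, z up, the work surface at z = 0. Lengths are in m, angles in degrees, forces in N, time in s.
With the tool pointing down it reaches from about 0.35 to 0.725 m from the base axis. Payload 4.3 kg.
Tool frame: the origin (TCP) lies where the fingers leave the gripper's body, on its centre line; the fingertips stand 73 mm ahead of it and the grasp point (between the pads) lies 54 mm ahead of it (grip_point_offset is the z of the grasp point in the tool frame, in m); z points along the fingers, y is the line along which they close (so a half turn about z gives the same grasp; the last joint's range is limited). The gripper opens to 85 mm and grips with 20 to 120 N. Pads are 22 mm wide; open, the fingers measure 114 mm over their backs; the gripper's body (76 mm by 85 mm) begins 54 mm behind the grasp point. The pads swing forward as they close: fully open they stand 13 mm farther back than shut.
Start: joints at [64.383, 21.618, 4.641, 73.018, 0, 83.68], TCP at [0.19, 0.543, 0.304] pointing down, gripper open.
Joint ranges: [-156.06, 156.06], [-48.1, 94.91], [-58.44, 69.94], [-101.28, 121.22], [-78.64, 73.56], [-180, 180]. Speed limits (degrees/s): [147.25, 147.25, 180, 180, 180, 180].

### API

Orientations are given as [roll, pitch, yaw] about the fixed x, y, z axes, in that order (R = Rz(yaw) Ry(pitch) Rx(roll)).
In Python, from plant import * gives the robot as it stands. The module is installed in compiled form; this text tells all that it offers.
- The arm moves only by the tool step_arm, never from a script. Its argument "deltas" is a list that holds one entry, the list of rows, each a list of 5 numbers: the shift along the tool's x, y, z in units of 60 cm (1.0 is 60 cm), then the turn about the tool's z in units of 10 degrees (1.0 is 10 degrees), then the closure in counts, from 0 (fully open) to 255 (shut). A call has 1 to 12 rows; each row shifts and turns the commanded pose from where the row before left it, along the tool's axes as they then stand; what a row does not reach is not made up. A row lasts 1/8 s, in which the tool goes at most 62.5 mm and 10.7 degrees, less where a joint would pass 70% of its speed; a pose out of reach is approached as far as the arm can. A call with a number of a shift or a turn outside -1 to 1 is refused whole. A call with a gripper value outside its range is refused whole. The fingers move at their own pace and stop on an object; the grip force is fixed at half the most. Time passes only in rows, so rows that do not move let the fingers close. It gives the time, the measured TCP pose, the force, the opening and the grip force at its end, in the units of the state.
- read_state(): the state, without advancing time (a new reading comes with each control period).
- snapshot(name): name is "scene" or "side" or "wrist"; returns a dict with "frame" (480x640x3 uint8, red, green, blue), "range_z" (480x640 float32, m along the optical axis (not along the pixel's ray), 0 where there is no reading), "fx", "fy", "cx", "cy" (pixels), "world_from_camera" (4x4, takes a point from camera to world coordinates). Camera axes: x right, y down, z forward; pixel columns grow to the right and rows downward; lengths in m; the calibration is good to about 2 mm. A picture is of the moment at which its call begins.
- job_done(): hands the job in; it is judged then, once.
The state is a dict: "time": time; "joint_pos": joint angles; "qd": joint speeds; "joint_efforts": joint torques, N m; "tcp_pos": TCP position; "tool_rot": TCP orientation; "contact_force": force on the tool from outside, world axes, zero at the start; "ft_torque": the same for the moment, N m; "grip_width": finger opening in m; "grasp_force": force on a finger pad.
Only numpy, scipy, OpenCV 4.12 (cv2) and the standard library are available. Lean on these libraries where they do the work, as an engineer would, in place of code of your own. Each camera call takes 0.05 s, during which the arm holds its last target. There are 200 camera calls.

### The job

The dryer's wiring terminals are to be inspected. Lift the loose cover off the two pins of the oblong junction box and lay it gently, flat and grip bar upward, on the floor of the empty metal tray. Leave the smaller square box closed, its cover where it is.

Things in the scene. Friction and masses are not known exactly. Their poses are not given: they have to be found in the camera images.
- oblong_box: Oblong junction box, grey plastic, 124 (x) x 90 (y) x 45 mm high, open at the top, fixed to the worktop. Two upright steel pins, 7 mm thick, on its long middle line at x = +46 and -46 mm, rise 15 mm above its rim. Origin: centre of the underside; x along the long side, z up. Two stub glands stick out 12 mm from its +y side.
- oblong_cover_grip (a point): Centre of the grip bar of the oblong box's loose white cover, about 0.12 kg: plate 120 (x) x 86 (y) x 5 mm, its two 13 mm holes loose over the pins, resting on the rim; 20 mm up clears the pins. The bar stands mid-plate, 56 long (x), 16 thick (y), 32 mm high: grip it across y. This point: 16 mm below the bar's top, 16 above the plate's top face, 21 above its underside. z up.
- tray: Empty shallow tray of sheet aluminium, 180 (x) x 150 (y) mm outside, rim 20 mm high, walls and floor 3 mm thick, fixed to the worktop. Origin: centre of the underside; x along the long side, z up.
- square_cover_grip (a point): Centre of the grip bar of the other cover, a white square plate 76 x 76 x 5 mm with a bar 34 long (x), 16 thick (y), 32 mm high, on the smaller square grey box (80 x 80 x 45 mm high, two pins in opposite corners). To be left alone. This point lies 21 mm above the plate's underside.

How it is judged:
By the outcome, as a careful person would: the job done as asked, in the order asked, and still so for the second after the job is handed in, with the robot touching nothing.
It also fails if it takes over 40 s, if anything falls off the work surface, if the arm or the gripper's body presses on something with over 40 N, if the wrist force passes 120 N, or if a joint passes its speed limit or range.

## Working session

There is one attempt and no reset: what is moved stays moved. The work goes in short steps, Python scripts to look and compute and a tool call to move; the robot and the scene stay as the last step left them, time stands still between calls to the robot, and variables do not carry over. Pictures are saved under pics/ and viewed, at most 10 in all, crops included, and the job is handed in when it is done.

Besides the shell and the picture viewer there is one more tool, called after "Request:" as name([rows], argument=value, ...), one row to a line, values as JSON. step_arm: Moves the arm, as the interface text tells. Shifts and turns lie within -1 to 1; 1 stands for 60 cm of shift or 10 degrees of turn. Its arguments: {"type":"object","properties":{"deltas":{"type":"array","items":{"type":"array","items":{"type":"array","items":{"type":"number"}}}}},"required":["deltas"]}

```bash
mkdir -p pics
cat > h.py <<'E'
from plant import *
import numpy as np, cv2
def snap(n,f):
    s=snapshot(n); cv2.imwrite(f'pics/{f}.png',s['frame'][:,:,::-1]); np.savez(f'{f}.npz',**s); return s
def cloud(s):
    z=s['range_z']; v,u=np.mgrid[:480,:640]
    P=np.stack([(u-s['cx'])/s['fx']*z,(v-s['cy'])/s['fy']*z,z,np.ones_like(z)],-1)@np.array(s['world_from_camera']).T
    P=P[...,:3]; P[z==0]=np.nan; return P
E
python3 - <<'E'
from h import *
for n in('scene','side'):
    s=snap(n,n+'1'); print(np.round(s['world_from_camera'],3).tolist())
s=read_state(); print(s)
E
```

```text
[[0.774, -0.332, 0.539, -0.046], [-0.632, -0.435, 0.641, -0.627], [0.021, -0.837, -0.547, 0.594], [0.0, 0.0, 0.0, 1.0]]
[[-0.999, 0.005, -0.034, 0.497], [0.031, 0.546, -0.837, 0.85], [0.014, -0.838, -0.546, 0.647], [0.0, 0.0, 0.0, 1.0]]
{'time': 0.1, 'joint_pos': array([ 6.43843226e+01,  2.16573286e+01,  4.56944992e+00,  7.30184086e+01,
       -8.32830165e-04,  8.36816611e+01]), 'qd': array([-0.07982987, -0.17229898,  0.23143391,  0.10410978,  0.08861993,
       -0.02312249]), 'joint_efforts': array([ 7.08366097e-04, -4.64696789e+01,  2.70581210e+01,  1.20943791e-02,
       -1.13577830e-04,  7.26434273e-07]), 'tcp_pos': array([0.18980289, 0.54227827, 0.30305031]), 'tool_rot': array([-1.79894267e+02, -1.08693913e-02,  1.60702652e+02]), 'contact_force': array([-0.66712407,  0.14981579,  0.1759466 ]), 'ft_torque': array([-0.00391379,  0.03726349, -0.01616513]), 'grasp_force': 0.0, 'grip_width': 0.08547346449807458}
```

View pics/scene1.png

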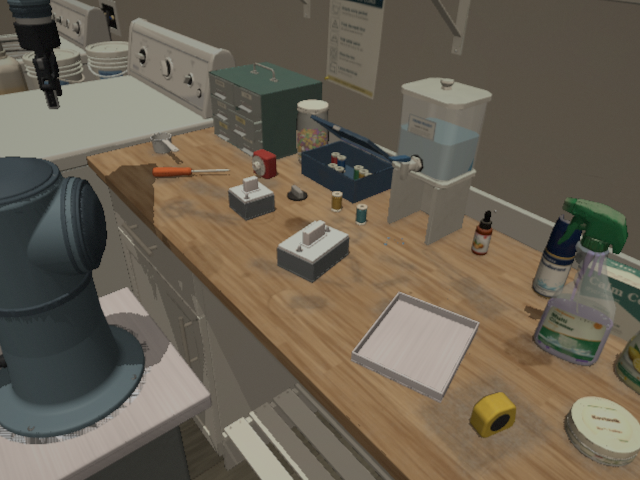

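View pics/side1.png

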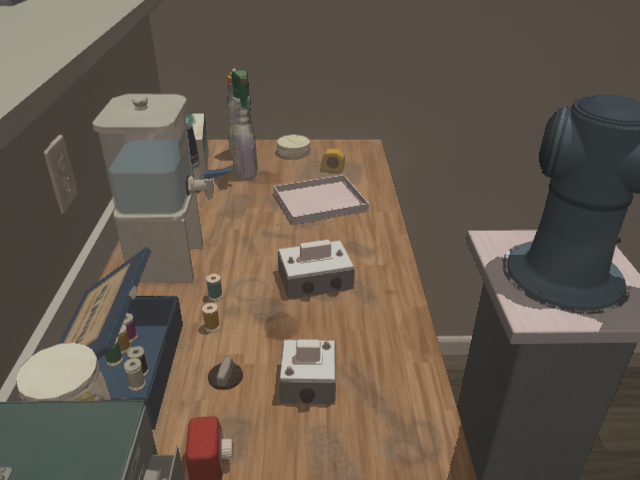

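The scene view shows the oblong box with its cover at about (313,247), the square box at (251,197) and the tray at (417,343). The side view shows them at (315,265), (308,370) and (320,198). Next I'll measure them from the depth data.

```bash
cat > m.py <<'E'
from h import *
def rect(Q):
    r=cv2.minAreaRect((Q[:,:2]*1000).astype(np.float32)); return np.round(r[0],1),np.round(r[1],1),round(r[2],1),len(Q),'zmed',round(float(np.median(Q[:,2])),4)
def sel(P,box,z0,z1):
    x0,x1,y0,y1=box; R=P[y0:y1,x0:x1].reshape(-1,3); R=R[~np.isnan(R[:,0])]; return R[(R[:,2]>z0)&(R[:,2]<z1)]
E
python3 - <<'E'
from m import *
for n,B in (('scene1',dict(ob=(270,355,215,280),sq=(225,277,175,218),tr=(345,485,285,400))),('side1',dict(ob=(272,358,235,298),sq=(275,342,333,405),tr=(268,372,172,224)))):
    P=cloud(dict(np.load(n+'.npz')))
    for k in('ob','sq'):
        print(n,k,'plate',rect(sel(P,B[k],.045,.055)));print('  bartop',rect(sel(P,B[k],.078,.088)));print('  bar',rect(sel(P,B[k],.066,.09)))
    print(n,'tray rim',rect(sel(P,B['tr'],.0155,.025)),'floor',rect(sel(P,B['tr'],.001,.007)))
    c=cloud(dict(np.load(n+'.npz')))
    for o in [(x,y) for x in (.45,.55) for y in (-.05,)]: 
        d=np.hypot(c[...,0]-o[0],c[...,1]-o[1]); print('table z',np.nanmedian(c[...,2][d<.01]))
E
```

```text
scene1 ob plate (array([478.6,  11.3]), array([125.2,  92.2]), 13.7, 1247, 'zmed', 0.0505)
  bartop (array([478.5,  11.1]), array([56. , 17.2]), 13.4, 148, 'zmed', 0.082)
  bar (array([477.9,  11.6]), array([56.9, 18.5]), 13.3, 265, 'zmed', 0.0795)
scene1 sq plate (array([492.2, 263.8]), array([82.7, 78.9]), 87.9, 477, 'zmed', 0.0507)
  bartop (array([492.4, 262.9]), array([22.6, 33.9]), 88.3, 67, 'zmed', 0.0819)
  bar (array([492.2, 262.9]), array([22.6, 34.2]), 88.3, 135, 'zmed', 0.0778)
scene1 tray rim (array([ 463.5, -280.6]), array([184.3, 150.5]), 18.8, 958, 'zmed', 0.0193) floor (array([ 491. , -271.9]), array([285.5, 264.6]), 48.2, 8346, 'zmed', 0.003)
table z 0.0018843786776733262
table z -0.0007261781493031472
side1 ob plate (array([481.7,  13.5]), array([122.2,  90.6]), 13.4, 1458, 'zmed', 0.0482)
  bartop (array([481.9,  13.5]), array([54.5, 18.5]), 16.7, 151, 'zmed', 0.0799)
  bar (array([482. ,  13.7]), array([54.6, 19.4]), 15.2, 326, 'zmed', 0.0773)
side1 sq plate (array([495. , 266.4]), array([80.9, 77.4]), 87.3, 1626, 'zmed', 0.0484)
  bartop (array([496.2, 265.9]), array([16.6, 32.7]), 88.8, 184, 'zmed', 0.08)
  bar (array([496.2, 266.7]), array([17.8, 32.9]), 89.3, 335, 'zmed', 0.0786)
side1 tray rim (array([ 465.7, -279.3]), array([182.1, 156.6]), 19.1, 301, 'zmed', 0.0172) floor (array([ 464.3, -297.9]), array([245.4, 219.5]), 86.8, 1158, 'zmed', 0.0021)
table z nan
table z -0.0019572814956452245
  return np.nanmean(a, axis, out=out, keepdims=keepdims)
```

Request:
step_arm([
  [[0,0,0,-0.82,0],[0,0,0,-0.82,0],[0,0,0,-0.82,0],[0,0,0,-0.82,0],[-0.022,-0.081,0,0,0],[-0.022,-0.081,0,0,0],[-0.022,-0.081,0,0,0],[-0.022,-0.081,0,0,0],[-0.022,-0.081,0,0,0],[-0.022,-0.081,0,0,0],[-0.022,-0.081,0,0,0],[-0.022,-0.081,0,0,0]],
])

```text
time: 1.6
tcp_pos: [0.3838, 0.1878, 0.3037]
tool_rot: [180.0, -0.0, -166.5]
contact_force: [0.1, 1.3, -0.2]
grip_width: 0.0854
grasp_force: 0.0
```

Request:
step_arm([
  [[-0.022,-0.081,0,0,0],[-0.022,-0.081,0,0,0],[-0.022,-0.081,0,0,0],[-0.022,-0.081,0,0,0],[0,0,0.04,0,0],[0,0,0.04,0,0],[0,0,0,0,0],[0,0,0,0,0]],
])

```text
time: 2.6
tcp_pos: [0.4803, 0.0127, 0.2565]
tool_rot: [-180.0, 0.0, -166.5]
contact_force: [0.2, 0.3, 1.3]
grip_width: 0.0855
grasp_force: 0.0
```

Run:
```python
from m import *
s=snap('wrist','wrist1'); P=cloud(s); st=read_state(); print(st['tcp_pos'],st['tool_rot'])
F=(0,640,0,480)
print(rect(sel(P,F,.046,.056)),rect(sel(P,F,.078,.088)),rect(sel(P,F,.067,.09)))
```

```text
[0.48062761 0.01276416 0.25685071] [-1.79978755e+02  7.33378629e-02 -1.66476288e+02]
(array([542.4,  20. ]), array([254. , 559.2]), 28.5, 18232, 'zmed', 0.0501) (array([537.9,  45.8]), array([190.6, 441. ]), 31.8, 2482, 'zmed', 0.0818) (array([537.8,  45.8]), array([190.7, 441.2]), 31.8, 3121, 'zmed', 0.0816)
```

View pics/wrist1.png

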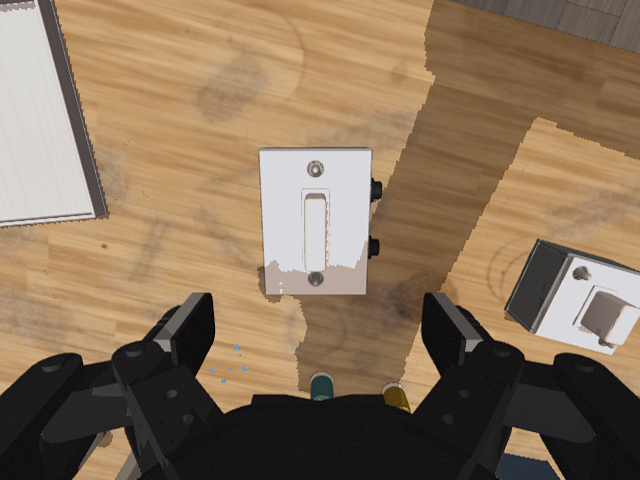

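The wrist view shows the cover at rows 148–295 and columns 260–372, with the bar at about (316,231) and the pins at (316,168) and (316,279). The tray is on the left and the square box on the right.

Run:
```python
from m import *
P=cloud(dict(np.load('wrist1.npz')))
B=(250,372,140,300)
print(rect(sel(P,B,.046,.054)),rect(sel(P,B,.079,.086)))
Q=sel(P,(20,109,0,235),.0165,.024); print('tray wall',rect(Q))
```

```text
(array([480. ,  10.7]), array([122. ,  88.2]), 13.3, 13089, 'zmed', 0.05) (array([480.2,  10.4]), array([54.5, 15.5]), 13.8, 1541, 'zmed', 0.0818)
tray wall (array([ 457. , -211.5]), array([ 65.8, 184.6]), 87.0, 1479, 'zmed', 0.0192)
```

Request:
step_arm([
  [[0,-0.002,0.03,0,0],[0,0,0.03,0,0],[0,0,0.03,0,0],[0,0,0.03,0,0],[0,0,0.03,0,0],[0,0,0.03,0,0],[0,0,0.012,0,0],[0,0,0.012,0,0],[0,0,0.012,0,0],[0,0,0,0,0],[0,0,0,0,100],[0,0,0,0,150]],
])

```text
time: 4.15
tcp_pos: [0.4808, 0.0115, 0.1266]
tool_rot: [-180.0, 0.0, -166.5]
contact_force: [-0.1, 0.2, -0.4]
grip_width: 0.0518
grasp_force: 0.0
```

Request:
step_arm([
  [[0,0,0,0,180],[0,0,0,0,210],[0,0,0,0,230],[0,0,0,0,255],[0,0,0,0,255],[0,0,0,0,255],[0,0,0,0,255]],
])

```text
time: 5.03
tcp_pos: [0.4807, 0.0114, 0.1266]
tool_rot: [-180.0, 0.0, -166.5]
contact_force: [-1.3, -0.1, 5.8]
grip_width: 0.0153
grasp_force: 59.3
```

Request:
step_arm([
  [[0,0,-0.006,0,255],[0,0,-0.01,0,255],[0,0,-0.01,0,255],[0,0,-0.015,0,255],[0,0,-0.02,0,255],[0,0,-0.03,0,255],[0,0,-0.03,0,255],[0,0,-0.03,0,255],[0,0,0,0,255],[0,0,0,0,255]],
])

```text
time: 6.28
tcp_pos: [0.4803, 0.0115, 0.2167]
tool_rot: [180.0, -0.0, -166.5]
contact_force: [-0.6, -0.1, -1.2]
grip_width: 0.0151
grasp_force: 58.8
```

Run:
```python
from m import *
s=snap('wrist','wrist2'); P=cloud(s); st=read_state(); print(st['tcp_pos'],st['tool_rot'],st['contact_force'])
t=snap('scene','scene2'); C=cloud(t)
cv2.imwrite('pics/both.png',np.hstack([cv2.resize(s['frame'],(400,300)),cv2.resize(t['frame'],(400,300))])[:,:,::-1])
```

```text
[0.4800442  0.01151269 0.21627572] [ 1.79973942e+02 -5.68040739e-02 -1.66499494e+02] [-0.22469769 -0.61553964 -0.75881521]
```

View pics/both.png

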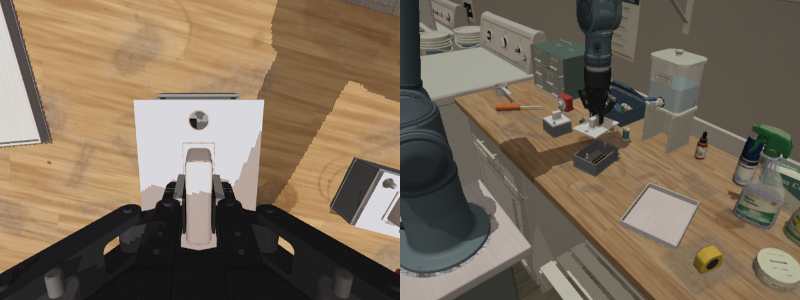

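The cover is off and held level, and the square box hasn't been touched. I'm moving it over the tray now.

Request:
step_arm([
  [[0,0,0,-0.55,255],[0.0183,-0.0451,0,0,255],[0.0183,-0.0451,0,0,255],[0.0183,-0.0451,0,0,255],[0.0183,-0.0451,0,0,255],[0.0183,-0.0451,0,0,255],[0.0183,-0.0451,0,0,255],[0.0183,-0.0451,0,0,255],[0.0183,-0.0451,0,0,255],[0.0183,-0.0451,0,0,255],[0.0183,-0.0451,0,0,255],[0,0,0,0,255]],
])

```text
time: 7.88
tcp_pos: [0.4645, -0.2818, 0.216]
tool_rot: [180.0, -0.0, -161.2]
contact_force: [0.6, -0.1, -0.8]
grip_width: 0.0149
grasp_force: 58.8
```

Request:
step_arm([
  [[0,0,0.03,0,255],[0,0,0.03,0,255],[0,0,0.03,0,255],[0,0,0.03,0,255],[0,0,0.03,0,255],[0,0,0.02,0,255],[0,0,0,0,255],[0,0,0,0,255]],
])

```text
time: 8.88
tcp_pos: [0.4651, -0.2801, 0.1154]
tool_rot: [-180.0, 0.0, -161.0]
contact_force: [0.0, 0.5, -0.3]
grip_width: 0.0149
grasp_force: 58.8
```

Run:
```python
from m import *
st=read_state(); print(st['tcp_pos'],st['tool_rot'],st['contact_force'])
s=snap('wrist','wrist3');P=cloud(s)
Q=P[165:270,220:420].reshape(-1,3); m=(Q[:,2]>.022)&(Q[:,2]<.046); Q=Q[m]
A=np.c_[Q[:,:2]-[.4646,-.28],np.ones(len(Q))]; c=np.linalg.lstsq(A,Q[:,2],rcond=None)[0]; r=Q[:,2]-A@c; k=abs(r)<.003
print('plate fit',np.linalg.lstsq(A[k],Q[k,2],rcond=None)[0],k.sum(),np.median(Q[:,2]))
```

```text
[ 0.46512458 -0.28014208  0.11537151] [-1.79974202e+02  2.95617888e-02 -1.60982658e+02] [ 0.00428745  0.49574737 -0.28467816]
plate fit [0.00512383 0.00223744 0.03901093] 18530 0.038768901777900364
```

View pics/wrist3.png

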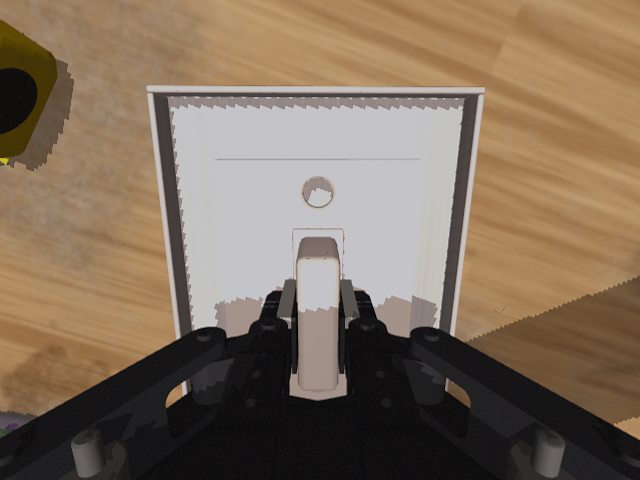

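The cover (columns 215–421, far edge at row 158) is level and centred between the tray walls. Its underside is about 31 mm above the floor.

Request:
step_arm([
  [[0,0,0.014,0,255],[0,0,0.014,0,255],[0,0,0.01,0,255],[0,0,0.004,0,255],[0,0,0.002,0,255],[0,0,0.002,0,255],[0,0,0.002,0,255],[0,0,0,0,255],[0,0,0,0,255]],
])

```text
time: 10.05
tcp_pos: [0.4649, -0.2802, 0.0862]
tool_rot: [-180.0, 0.0, -161.0]
contact_force: [-1.0, -0.2, -1.6]
grip_width: 0.0152
grasp_force: 58.8
```

Request:
step_arm([
  [[0,0,0.001,0,255],[0,0,0.001,0,255],[0,0,0,0,255],[0,0,0,0,255]],
])

```text
time: 10.55
tcp_pos: [0.4648, -0.2801, 0.0849]
tool_rot: [180.0, 0.0, -161.0]
contact_force: [-0.4, -0.7, -1.7]
grip_width: 0.015
grasp_force: 58.8
```

Request:
step_arm([
  [[0,0,0.001,0,255],[0,0,0,0,255],[0,0,0,0,255]],
])

```text
time: 10.92
tcp_pos: [0.4649, -0.2802, 0.0846]
tool_rot: [-180.0, 0.0, -161.0]
contact_force: [-1.4, 1.1, 4.4]
grip_width: 0.0147
grasp_force: 59.4
```

The force shows the cover has touched the floor, so I'll release it slowly and withdraw.

Request:
step_arm([
  [[0,0,0,0,215],[0,0,0,0,205],[0,0,0,0,195],[0,0,0,0,180],[0,0,0,0,160],[0,0,0,0,140],[0,0,0,0,120],[0,0,0,0,120]],
])

```text
time: 11.92
tcp_pos: [0.4648, -0.2801, 0.0843]
tool_rot: [180.0, 0.0, -161.0]
contact_force: [1.2, 0.0, 0.5]
grip_width: 0.045
grasp_force: 0.0
```

Request:
step_arm([
  [[0,0,-0.01,0,120],[0,0,-0.02,0,120],[0,0,-0.03,0,120],[0,0,-0.05,0,100],[0,0,-0.05,0,60],[0,0,-0.05,0,0],[0,0,-0.05,0,0],[0,0,0,0,0],[0,0,0,0,0]],
])

```text
time: 13.05
tcp_pos: [0.4646, -0.28, 0.2401]
tool_rot: [180.0, 0.0, -161.0]
contact_force: [-0.5, 0.5, -1.5]
grip_width: 0.0856
grasp_force: 0.0
```

Run:
```python
from m import *
st=read_state(); print(st['tcp_pos'],st['contact_force'],st['grip_width'])
s=snap('wrist','wrist4');P=cloud(s); F=(200,440,80,320)
print(rect(sel(P,F,.0062,.0115)),rect(sel(P,F,.036,.045)))
t=snap('scene','scene4');C=cloud(t);print('sq',rect(sel(C,(225,277,175,218),.078,.088)))
cv2.imwrite('pics/both4.png',np.hstack([cv2.resize(s['frame'],(400,300)),cv2.resize(t['frame'],(400,300))])[:,:,::-1])
```

```text
[ 0.46460852 -0.28000336  0.24009242] [-0.54620368  0.47493246 -1.48511777] 0.08561665530219942
(array([ 465.3, -281.8]), array([175.1, 144.9]), 18.7, 12115, 'zmed', 0.0081) (array([ 464.2, -280.2]), array([54.8, 15.5]), 18.6, 1301, 'zmed', 0.0397)
sq (array([493.2, 264.9]), array([19.3, 35.1]), 87.0, 66, 'zmed', 0.0814)
```

View pics/both4.png

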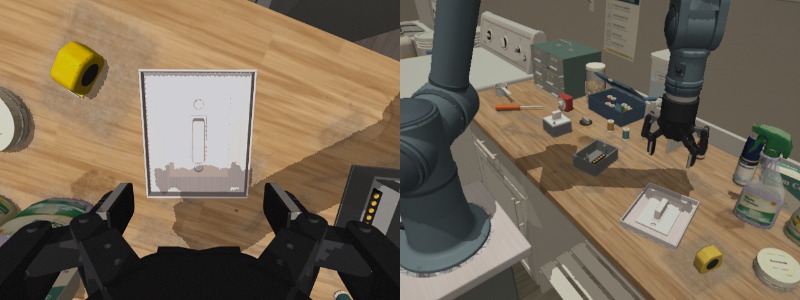

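The cover lies flat in the tray with its bar up (bar top 0.040, plate top 0.008). The oblong box is open and the square box is unchanged. The gripper is clear of everything.

```bash
python3 -c "
from plant import *
print(job_done())"
```

```text
the job is handed in; nothing more can be done
None
```

The oblong box's cover now lies flat, grip bar up, on the tray floor; the square box is still closed, the gripper is clear, and the job was handed in at about 13 s.

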